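# Switch the suction to the marked port and set the throttle

### The arm

A 6-joint arm with a two-finger parallel gripper is mounted at the origin on the work surface; the furniture and walls round the work are solid. World frame = base frame: x ahead of the robot, y to its left, z up, the work surface at z = 0. Lengths are in m, angles in rad, forces in N, time in s.
With the tool pointing down it reaches from about 0.325 to 0.925 m from the base axis. Payload 3.1 kg.
Tool frame: the origin (TCP) lies at the very end of the fingers, on their centre line; the grasp point (between the pads) lies 19 mm behind it (env.tcp_to_grasp is the z of the grasp point in the tool frame, in m); z points along the fingers, y is the line along which they close (so a half turn about z gives the same grasp; the last joint's range is limited). The gripper opens to 85 mm and grips with 20 to 120 N. Pads are 22 mm wide; open, the fingers measure 114 mm over their backs; the gripper's body (76 mm by 85 mm) begins 54 mm behind the grasp point. The pads swing forward as they close: fully open they stand 13 mm farther back than shut.
Start: joints at [-1.426, 0.217, 1.613, -0, 1.311, -0.112], TCP at [0.159, -0.605, 0.231] pointing down, gripper open.
Joint ranges: [-2.75, 2.75], [-0.78, 2.1], [0.31, 2.55], [-1.13, 4.27], [0.13, 2.63], [-2.58, 2.58]. Speed limits (rad/s): [2.79, 2.79, 3.14, 3.14, 3.14, 3.14].

### API

Orientations are given as a unit quaternion [w, x, y, z].
In Python, from cell import status, cams, order, env gives the robot as it stands.
- The arm moves only by the tool play_rows, never from a script. Its argument "targets" is text: rows parted by semicolons, each of 4 numbers parted by spaces: the shift along the tool's x, y, z in units of 0.025 m (1.0 is 0.025 m), then the turn about the tool's z in units of 8 degrees (1.0 is 8 degrees). A call has 1 to 10 rows; each row shifts and turns the commanded pose from where the row before left it, along the tool's axes as they then stand; what a row does not reach is not made up. A row lasts 1/10 s, in which the tool goes at most 50 mm and 8.59 degrees, less where a joint would pass 70% of its speed; a pose out of reach is approached as far as the arm can. A call with a number of a shift or a turn outside -1 to 1 is refused whole. A call with a gripper value outside its range is refused whole. "fingers" is the gripper's target within -1 to 1 (shut at 1, half-way at 0, fully open at -1), set as the call begins (left out, the last holds). The fingers move at their own pace and stop on an object; "squeeze" is the grip in N (left out, the last holds). Time passes only in rows, so rows that do not move let the fingers close. It gives the time, the measured TCP pose, the force, the opening and the grip force at its end, in the units of the state.
- status.read_state(): the state, without advancing time (a new reading comes with each control period).
- cams.capture(name): name is "side" or "top" or "wrist"; returns a dict with "frame" (420x560x3 uint8, red, green, blue), "camera_matrix" (3x3 intrinsics, pixels), "dist" ([k1, k2, p1, p2, k3] as OpenCV has them; the pictures are not rectified), "R" (3x3) and "t" (3): a world point X has camera coordinates R X + t. Camera axes: x right, y down, z forward; pixel columns grow to the right and rows downward; lengths in m; the calibration is good to about 2 mm. A picture is of the moment at which its call begins. There is no depth.
- order.job_done(): hands the job in; it is judged then, once.
The state is a dict: "time": time; "joint_pos": joint angles; "qd": joint speeds; "joint_efforts": joint torques, N m; "position": TCP position; "ee_rot": TCP orientation; "contact_force": force on the tool from outside, world axes, zero at the start; "torque": the same for the moment, N m; "gripper_width": finger opening in m; "finger_force": force on a finger pad.
Only numpy, scipy, OpenCV 4.12 (cv2) and the standard library are available. Lean on these libraries where they do the work, as an engineer would, in place of code of your own. Each camera call takes 0.05 s, during which the arm holds its last target. There are 200 camera calls.

### The job

Switch the suction station over to the port with the orange disc: pull up the black spring knob of the blue index lever, swing the lever to the hole beside the orange disc and let the pin drop fully home. Only then open the red throttle handle until it points along the yellow set tab, and let go, leaving the things that stand round the station where they are.

Things in the scene. Friction and masses are not known exactly. Their poses are not given: they have to be found in the camera images.
- station: suction valve station bolted to the table: grey base plate 270 x 460 mm, 12 mm thick, blue index lever on its left half, red throttle handle on its right half. Origin on the table under the plate, z up, x away from the robot, y to the left half; the plate spans x -140 to +130 mm. Vertical axis of the index lever at x = +40, y = +100 mm; of the throttle at x = +40, y = -100 mm
- index_axis (a point): on the index lever's axis, level with the top of the steel index plate (50 mm above the table, 10 mm thick), station's axes. The plate has five through holes, 16 mm wide along the arc, on a circle of 95 mm radius, at lever angles -0.977, -0.489, 0, +0.489, +0.977 rad; all but the middle one have a coloured disc just outside them
- index_lever (a joint): angle of the blue index lever (24 mm wide, top 66 mm above the table), rad; 0 = along the station's -x (start, pin in the middle hole), positive = counter-clockwise from above (knob moves to the station's -y). Range -1.06 to +1.06, friction 0.06 N m, stays where left; cannot turn while the pin is in a hole
- index_pin (a joint): lift of the spring pin in the index lever, m; 0 = fully home, 0.016 = fully drawn. The 10 mm pin stands 8 mm deep in the plate and comes clear above 0.008; let go between holes it rests on the plate at 0.008. The spring pulls it down with 4.2 N when home, 6.1 N when fully drawn
- index_knob (a point): on the pin's axis inside the black upright cylindrical knob (26 mm diameter, 30 mm tall, from 16 mm below this point to 14 mm above it); 95 mm from the lever's axis, 92 mm above the table when the pin is home, rising with the pin. Grip the knob round its side from above and lift. x axis points out along the lever
- disc_orange: orange disc, 20 mm diameter, 3 mm thick, fixed on the index plate 127 mm from the lever's axis, on the radius of its hole and so 32 mm beyond that hole's centre. Marks the wanted hole. Blue, white and green discs mark the other three
- throttle (a joint): opening angle of the red throttle handle, rad; 0 = shut, pointing along the station's -x; positive = opening, counter-clockwise from above (tip moves to the station's -y); range 0 to 1.571, starts between 0 and 0.2. Friction 0.12 N m; stays where it is left
- throttle_grip (a point): on the red throttle handle, 85 mm from its axis, mid-thickness, 106 mm above the table. The handle is a flat bar 20 mm wide, 12 mm thick, white line along its top, tip 110 mm from the axis; the black scale below is at 70 mm, the yellow tab below reaches 80 mm. x axis points along the handle from axis to tip
- set_tab: yellow set tab: a narrow yellow strip with a 14 mm block at its outer end, fixed on the black scale under the handle. Origin on the throttle's axis, 70 mm above the table; its x axis points from the axis out along the strip to the block (140 to 154 mm out). It lies at an opening of 0.6 to 1.3 rad
- jar_navy: ink jar with a navy lid, 74 mm diameter, 85 mm tall, loose, to the left of the station; origin at the centre of its underside. Leave it
- tape_blue: roll of blue tape, 104 mm diameter, 24 mm tall, loose, to the right of the station; origin at the centre of its underside. Leave it

How it is judged:
By the outcome, as a careful person would: the job done as asked, in the order asked, and still so for the second after the job is handed in, with the robot touching nothing.
It also fails if it takes over 58 s, if anything falls off the work surface, if the arm or the gripper's body presses on something with over 40 N, if the wrist force passes 120 N, or if a joint passes its speed limit or range.

## Working session

There is one attempt and no reset: what is moved stays moved. The work goes in short steps, Python scripts to look and compute and a tool call to move; the robot and the scene stay as the last step left them, time stands still between calls to the robot, and variables do not carry over. Pictures are saved under pics/ and viewed, at most 10 in all, crops included, and the job is handed in when it is done.

Besides the shell and the picture viewer there is one more tool, called after ">>>" as a command line: name --argument value ..., lists and objects as JSON in quotes. play_rows: Moves the arm, as the interface text tells. Shifts and turns lie within -1 to 1; 1 stands for 0.025 m of shift or 8 degrees of turn. Its arguments: {"type":"object","properties":{"targets":{"type":"string"},"fingers":{"type":"number"},"squeeze":{"type":"number"}},"required":["targets"]}

```bash
ls; mkdir -p pics; python3 - <<'E'
from cell import status,cams,env
import cv2,pickle
d={}
for n in("top","side"):
    c=cams.capture(n);d[n]=c
    cv2.imwrite(f"pics/{n}0.png",c["frame"][:,:,::-1])
    print(n,c["camera_matrix"],c["dist"],c["R"],c["t"])
pickle.dump(d,open("c0.pkl","wb"))
s=status.read_state();print(s["time"],s["position"],s["ee_rot"],env.tcp_to_grasp,s["gripper_width"])
E
```

```text
pics
top [[380.33006649   0.         274.83675766]
 [  0.         380.33006649 212.79286104]
 [  0.           0.           1.        ]] [-0.08728509  0.          0.          0.          0.        ] [[ 0.01737434 -0.99969571  0.01751051]
 [-0.98830214 -0.01982498 -0.15121459]
 [ 0.15151572 -0.01467842 -0.98834586]] [0.05806021 0.57276264 1.04394067]
side [[392.90978183   0.         284.11545482]
 [  0.         392.90978183 200.43897424]
 [  0.           0.           1.        ]] [0.03472163 0.         0.         0.         0.        ] [[ 0.9946202  -0.10296945  0.01131147]
 [-0.03529742 -0.43954657 -0.89752599]
 [ 0.09738968  0.89229821 -0.44081645]] [-0.54852626  0.14688997  0.85045049]
0.1 [ 0.15867391 -0.60374648  0.23007174] [-1.11270499e-03  9.91766075e-01  1.28057855e-01 -6.53798581e-06] -0.0187 0.08567142051720116
```

View pics/top0.png

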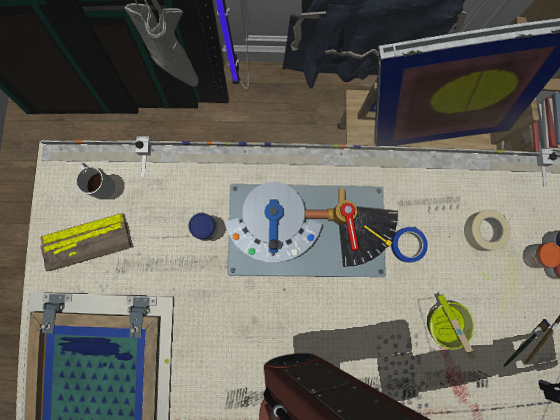

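View pics/side0.png

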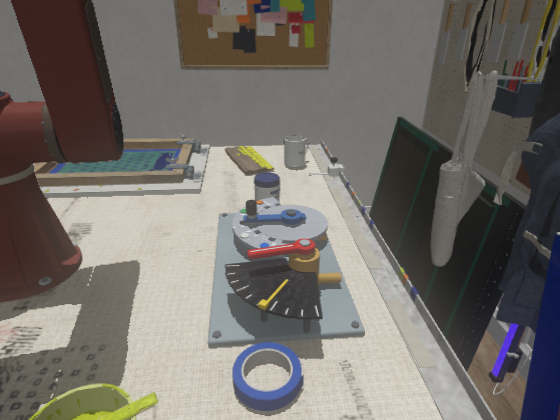

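The top view shows the index axis near (274,211), the knob at (273,245), the orange disc at (236,237), the throttle axis at (347,210) and the yellow tab near (380,238). I'll enlarge it to measure.

```bash
python3 - <<'E'
import cv2,pickle
d=pickle.load(open("c0.pkl","rb"))
f=d["top"]["frame"][175:285,220:400,::-1]
cv2.imwrite("pics/crop0.png",cv2.resize(f,None,fx=4.4,fy=4.4,interpolation=cv2.INTER_CUBIC))
E
```

```text
(no output)
```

View pics/crop0.png

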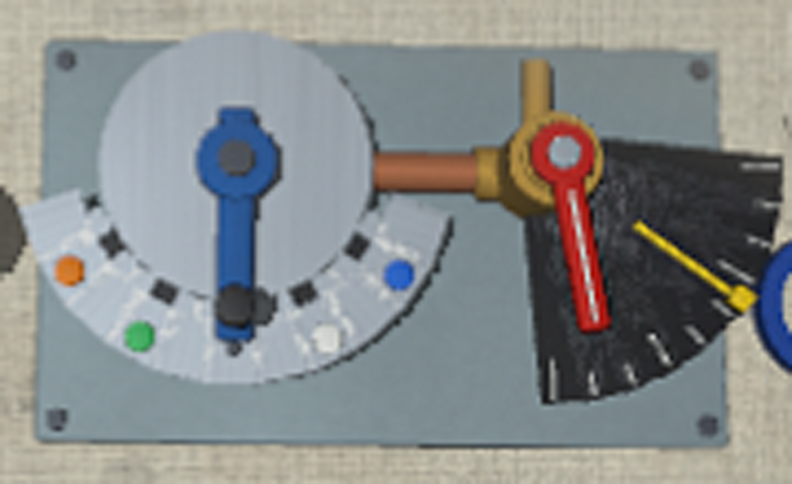

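Orange is the leftmost disc at crop (69,271), so the lever goes to -0.977. The tab strip runs from (638,225) to the block at (742,298), and the handle from (565,152) to (594,328). Next I fit the station pose.

```bash
cat > h.py <<'E'
import numpy as np,cv2
def proj(c,P):
    return cv2.projectPoints(np.atleast_2d(P).astype(float),cv2.Rodrigues(c["R"])[0],c["t"],c["camera_matrix"],np.array(c["dist"]))[0][:,0]
def ray(c,uv,z):
    p=cv2.undistortPoints(np.array(uv,float).reshape(-1,1,2),c["camera_matrix"],np.array(c["dist"]))[:,0]
    d=np.c_[p,np.ones(len(p))]@c["R"]; o=-c["R"].T@c["t"]
    return o+d*((z-o[2])/d[:,2])[:,None]
def S(p,P):
    P=np.atleast_2d(P);c,s=np.cos(p[2]),np.sin(p[2])
    return np.c_[p[0]+c*P[:,0]-s*P[:,1],p[1]+s*P[:,0]+c*P[:,1],P[:,2]]
def lev(a,r,z,y0=.1): return [.04-r*np.cos(a),y0-r*np.sin(a),z]
E
python3 - <<'E'
from h import *
import pickle
from scipy.optimize import least_squares
c=pickle.load(open("c0.pkl","rb"))["top"]
full=lambda q:(np.array(q,float)+.5)/4.4-.5+[220,175]
obs=[((47,42),(.13,.23,.012)),((718,50),(.13,-.23,.012)),((727,445),(-.14,-.23,.012)),((36,440),(-.14,.23,.012)),
((69,271),lev(-.977,.127,.053)),((139,337),lev(-.489,.127,.053)),((327,339),lev(.489,.127,.053)),((399,275),lev(.977,.127,.053)),
((236,303),lev(0,.095,.106))]
uv=full([o[0] for o in obs]);P=np.array([o[1] for o in obs])
f=lambda p:(proj(c,S(p,P))-uv).ravel()
r=least_squares(f,[.55,0,0],loss="soft_l1");p=r.x
print(p,f(p).reshape(-1,2).round(1).tolist());np.save("st.npy",p)
ax=S(p,[.04,-.1,0])[0]
for n,q,z in(("block",(742,298),.075),("strip0",(638,225),.072),("tip",(594,328),.112),("htop",(565,152),.115)):
    w=ray(c,full([q]),z)[0]; d=w-ax
    a=np.arctan2(d[1],d[0])-p[2]-np.pi
    print(n,w,np.hypot(d[0],d[1]),(a+np.pi)%(2*np.pi)-np.pi)
print("knob",S(p,lev(0,.095,.092)),"target",S(p,lev(-.977,.095,.092)),"iax",S(p,[.04,.1,.05]),"thax",ax)
for n,q,z in(("tape",(409,244),.024),("jar",(203,226),.085)): print(n,ray(c,[q],z))
E
```

```text
[ 0.53408235 -0.02668335  0.00706644] [[-0.6, -0.9], [0.1, -0.4], [0.9, 0.6], [-0.7, 0.5], [0.1, -0.0], [0.2, -0.2], [0.2, -0.1], [0.1, -0.1], [-0.2, 0.3]]
block [ 0.48996809 -0.24726039  0.075     ] 0.1476552942103308 0.9518034966180497
strip0 [ 0.53557246 -0.18209672  0.072     ] 0.06811889519255472 0.9502792396504258
tip [ 0.46748692 -0.14394843  0.112     ] 0.10872686240170361 0.15505872130057874
htop [ 0.57437383 -0.12674291  0.115     ] 0.000538847165823362 0.6870751362284473
knob [[0.47837708 0.07292551 0.092     ]] target [[0.51966605 0.15195739 0.092     ]] iax [[0.57337471 0.07359681 0.05      ]] thax [ 0.57478799 -0.12639819  0.        ]
tape [[ 0.49005223 -0.32546874  0.024     ]]
jar [[0.52471767 0.26497542 0.085     ]]
```

>>> play_rows --targets "0.4 -0.5 0 0;0.83 -1 0 0;0.83 -1 0 0;0.83 -1 0 0;0.83 -1 0 0;0.83 -1 0 0;0.83 -1 0 0;0.83 -1 0 0;0.83 -1 0 0;0.83 -1 0 0" --fingers -0.2 --squeeze 40

```text
time: 1.1
position: [0.2889, -0.3233, 0.2308]
ee_rot: [-0.0, 0.992, 0.128, -0.0]
contact_force: [0.6, 0.2, 0.6]
gripper_width: 0.051
finger_force: 0.0
```

>>> play_rows --targets "0.83 -1 0 0;0.83 -1 0 0;0.83 -1 0 0;0.83 -1 0 0;0.83 -1 0 0;0.83 -1 0 0;0.83 -1 0 0;0.83 -1 0 0;0.83 -1 0 0;0.83 -1 0 0"

```text
time: 2.1
position: [0.4259, -0.0289, 0.2309]
ee_rot: [-0.0, 0.992, 0.128, -0.0]
contact_force: [0.7, -0.5, 0.1]
gripper_width: 0.0512
finger_force: 0.0
```

>>> play_rows --targets "0.83 -1 0 0;0.83 -1 0 0;0.83 -1 0 0;0.4 -0.4 0 0;0 0 0.2 -1;0 0 0.2 -1;0 0 0.2 -1;0 0 0.2 -1;0 0 0.2 -1;0 0 0.2 -1"

```text
time: 3.1
position: [0.4738, 0.0696, 0.2007]
ee_rot: [-0.0, 0.853, 0.523, -0.001]
contact_force: [0.2, -0.3, 0.3]
gripper_width: 0.0512
finger_force: 0.0
```

```bash
cat >> h.py <<'E'
from scipy.spatial.transform import Rotation as Rn
def tool(s):
    w,x,y,z=s["ee_rot"];return Rn.from_quat([x,y,z,w]).as_matrix()
def yaw(s): M=tool(s);return np.arctan2(M[1,0],M[0,0])
def to(s,target): return tool(s).T@(np.array(target)-s["position"])/.025
E
python3 - <<'E'
from h import *
from cell import status,cams
c=cams.capture("wrist");cv2.imwrite("pics/w1.png",c["frame"][:,:,::-1])
s=status.read_state();p=np.load("st.npy")
print(s["time"],s["position"],np.degrees(yaw(s)),s["gripper_width"],s["joint_pos"],s["contact_force"],tool(s)[:,2])
k=S(p,lev(0,.095,.092))[0]; print(k,to(s,k-[0,0,.019]),proj(c,[k+[0,0,.014]]))
E
```

```text
3.15 [0.47313687 0.06959908 0.19971693] 63.222838848947546 0.051151407543773994 [-4.99318500e-04 -6.93589380e-02  1.97960235e+00 -5.73005565e-04
  1.23408331e+00  4.67042244e-01] [-0.10271401  0.14546236  0.07924884] [-2.73428376e-03 -5.39463619e-04 -9.99996116e-01]
[0.47837708 0.07292551 0.092     ] [0.2219067  0.13832624 5.06801269] [[286.5410491  207.24949745]]
```

View pics/w1.png

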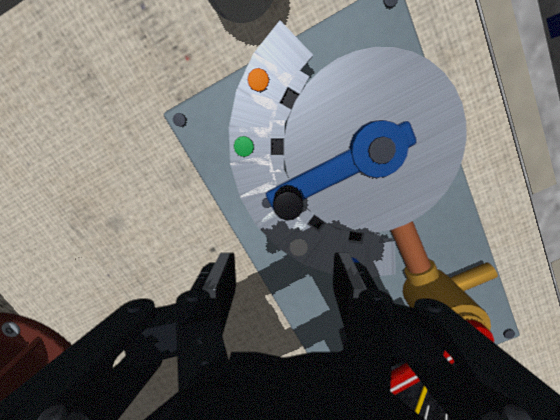

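The wrist view shows the knob at (289,204), against a predicted (286,207), so the two agree within about 1–2 mm. Descending to grip it.

>>> play_rows --targets "0.22 0.14 0.4 0;0 0 0.8 0;0 0 0.8 0;0 0 0.8 0;0 0 0.8 0;0 0 0.7 0;0 0 0.45 0;0 0 0.3 0;0 0 0 0;0 0 0 0"

```text
time: 4.15
position: [0.4805, 0.0735, 0.0755]
ee_rot: [0.0, 0.854, 0.52, 0.0]
contact_force: [-0.2, 0.1, 0.3]
gripper_width: 0.0513
finger_force: 0.0
```

>>> play_rows --targets "0 0 0 0;0 0 0 0;0 0 0 0;0 0 0 0;0 0 0 0;0 0 0 0" --fingers 1

```text
time: 4.75
position: [0.4797, 0.0737, 0.0762]
ee_rot: [-0.0, 0.854, 0.52, -0.0]
contact_force: [-3.5, 0.5, 4.4]
gripper_width: 0.025
finger_force: 39.1
```

```bash
python3 - <<'E'
from h import *
from cell import status
s=status.read_state();p=np.load("st.npy")
k=S(p,lev(0,.095,.092))[0]
print(s["position"]-k,np.degrees(yaw(s)),s["gripper_width"],s["contact_force"],s["finger_force"])
# arc plan: tool rows, 7.0 deg per row x 8, shift then/with turn
a0=0;yw=yaw(s);n=10
for i in range(n):
    a1=-.977*(i+1)/n; d=S(p,lev(a1,.095,0))[0]-S(p,lev(-.977*i/n,.095,0))[0]
    print((d[0]*np.cos(yw)+d[1]*np.sin(yw))/.025,(d[0]*np.sin(yw)-d[1]*np.cos(yw))/.025,.977/n*180/np.pi/8); yw-=.977/n
E
```

```text
[ 0.00129265  0.00074438 -0.01577138] 62.718536462267636 0.024974513084902245 [-3.46162826  0.48815054  4.39331294] 39.08845603466034
0.33664948314073007 -0.15617781275725767 0.6997247073035178
0.33664948314073007 -0.15617781275725762 0.6997247073035178
0.3366494831407296 -0.1561778127572591 0.6997247073035178
0.3366494831407303 -0.15617781275725848 0.6997247073035178
0.3366494831407289 -0.15617781275725978 0.6997247073035178
0.3366494831407302 -0.15617781275725795 0.6997247073035178
0.33664948314073 -0.15617781275725834 0.6997247073035178
0.33664948314072757 -0.15617781275726073 0.6997247073035178
0.3366494831407299 -0.1561778127572577 0.6997247073035178
0.33664948314073445 -0.1561778127572573 0.6997247073035178
```

>>> play_rows --targets "0 0 -0.13 0;0 0 -0.13 0;0 0 -0.13 0;0 0 -0.13 0;0 0 0 0;0 0 0 0"

```text
time: 5.35
position: [0.4796, 0.0736, 0.0878]
ee_rot: [-0.0, 0.854, 0.52, -0.0]
contact_force: [0.3, 1.3, -5.9]
gripper_width: 0.0251
finger_force: 39.6
```

```bash
python3 - <<'E'
from h import *
from cell import status,cams
c=cams.capture("wrist");cv2.imwrite("pics/w2.png",c["frame"][:,:,::-1])
s=status.read_state();print(s["position"],s["gripper_width"],s["contact_force"],s["finger_force"])
E
```

```text
[0.47962528 0.07359662 0.0877688 ] 0.02483958911552806 [ 0.60780226  0.64232061 -5.67297676] 39.64688837528229
```

View pics/w2.png

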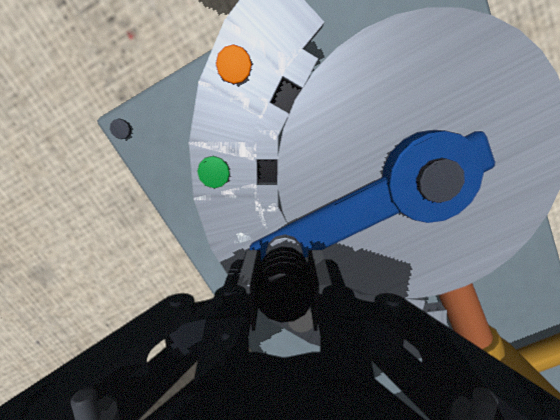

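The knob is gripped near (285,285), and the 5.7 N pull matches a pin drawn about 12 mm. I'll swing along the arc now.

>>> play_rows --targets "0.337 -0.156 0 0.7;0.337 -0.156 0 0.7;0.337 -0.156 0 0.7;0.337 -0.156 0 0.7;0.337 -0.156 0 0.7;0.337 -0.156 0 0.7;0.337 -0.156 0 0.7;0.337 -0.156 0 0.7"

```text
time: 6.2
position: [0.507, 0.1403, 0.0876]
ee_rot: [0.001, 0.988, 0.154, -0.0]
contact_force: [1.3, -2.0, -6.1]
gripper_width: 0.0249
finger_force: 39.7
```

>>> play_rows --targets "0.337 -0.156 0 0.7;0.337 -0.156 0 0.7;0 0 0 0;0 0 0 0"

```text
time: 6.6
position: [0.5211, 0.152, 0.0876]
ee_rot: [0.0, 0.998, 0.06, -0.0]
contact_force: [1.6, -1.8, -5.5]
gripper_width: 0.0248
finger_force: 39.7
```

```bash
python3 - <<'E'
from h import *
from cell import status,cams
s=status.read_state();p=np.load("st.npy");ia=S(p,[.04,.1,0])[0]
d=s["position"]-ia; print(s["position"],np.hypot(*d[:2]),(np.arctan2(d[1],d[0])-p[2]-np.pi),np.degrees(yaw(s)),s["contact_force"],s["finger_force"],s["joint_pos"])
k=S(p,lev(-.977,.095,.092))[0];print(to(s,k))
E
```

```text
[0.52107483 0.15201131 0.08757796] 0.09425556487675034 -0.9896522566612704 6.8471261185193635 [ 1.5973006  -1.77542186 -5.54022651] 39.71563696861267 [ 1.55041839e-01  2.15245217e-01  1.91117179e+00 -1.07100869e-03
  1.01582350e+00  1.60689761e+00]
[-0.05631509 -0.00441168 -0.17685133]
```

>>> play_rows --targets "-0.03 0 0 0;0 0 0.13 0;0 0 0.13 0;0 0 0.13 0;0 0 0.13 0;0 0 0 0;0 0 0 0"

```text
time: 7.3
position: [0.5217, 0.1525, 0.0763]
ee_rot: [-0.0, 0.998, 0.058, 0.001]
contact_force: [1.9, -3.0, 2.0]
gripper_width: 0.0247
finger_force: 40.5
```

>>> play_rows --targets "0 0 0 0;0 0 0 0;0 0 0 0;0 0 -0.1 0;0 0 -0.4 0;0 0 -0.8 0;0 0 -1 0;0 0 -1 0;0 0 -1 0;0 0 -1 0" --fingers -0.2

```text
time: 8.3
position: [0.5205, 0.1526, 0.2095]
ee_rot: [-0.0, 0.998, 0.059, 0.0]
contact_force: [-0.2, 0.4, -0.0]
gripper_width: 0.0512
finger_force: 0.0
```

```bash
python3 - <<'E'
from h import *
from cell import status,cams
p=np.load("st.npy")
c=cams.capture("wrist");cv2.imwrite("pics/w3.png",c["frame"][:,:,::-1])
for h in(0,.008): print(h,proj(c,S(p,[lev(-.977,.095,.106+h),lev(-.977,.127,.053),lev(-.489,.127,.053)])).tolist())
q=cams.capture("side");cv2.imwrite("pics/s3.png",cv2.resize(q["frame"][180:270,210:350,::-1],None,fx=5,fy=5,interpolation=cv2.INTER_CUBIC))
for h in(0,.008): print(h,((proj(q,S(p,[lev(-.977,.095,.106+h),lev(-.977,.095,.076+h)]))-[210,180])*5).tolist())
s=status.read_state();print(s["position"],s["time"])
E
```

```text
0 [[284.321092618647, 211.6947576521037], [257.5198050078659, 210.5542986219083], [295.6327308199764, 250.38579670546017]]
0.008 [[284.3223404516664, 214.45280837693736], [257.5198050078659, 210.5542986219083], [295.6327308199764, 250.38579670546017]]
0 [[279.0716939092769, 35.93727994729903], [279.61690920705024, 89.54821414875269]]
0.008 [[278.9230100848246, 21.39681234720598], [279.47339078909494, 75.39120203799129]]
[0.52372159 0.15313938 0.21316786] 8.4
```

View pics/w3.png

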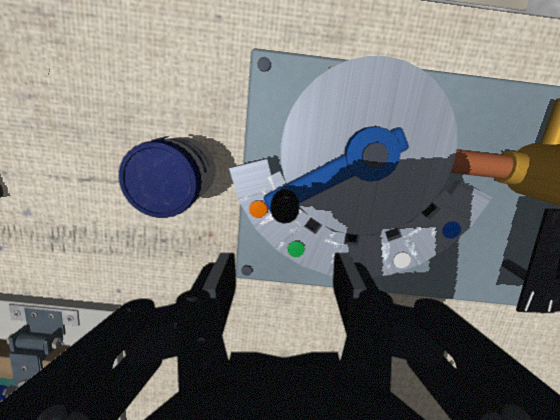

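View pics/s3.png

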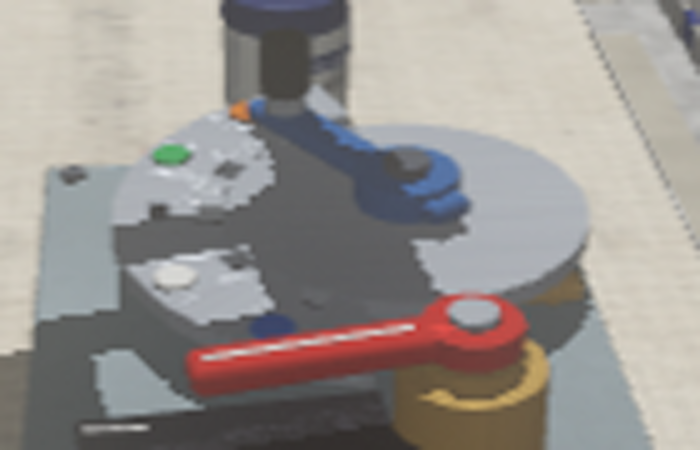

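The knob sits by the orange disc: (285,206) in the wrist view, and in the side crop its top is at about 30–35, which fits h=0 rather than 8 mm up. I'll cross-check the pin height numerically and plan the throttle.

```bash
python3 - <<'E'
from h import *
from cell import status,cams
import pickle
p=np.load("st.npy");d=pickle.load(open("c0.pkl","rb"))
q=cams.capture("side")
for n,c,a in(("start",d["side"],0),("now",q,-1.0)):
    uv=proj(c,S(p,[lev(a,.095,.106),lev(a,.095,.076)]));u,v=uv.mean(0);u=int(round(u))
    col=c["frame"][int(v)-16:int(v)+14,u-1:u+2].mean((1,2));print(n,uv.round(1).tolist(),int(v)-16,col.round().tolist())
s=status.read_state()
for a in(.155,):
    g=S(p,lev(a,.085,.089,-.1))[0];print(g,to(s,g),np.degrees(yaw(s)),"want yaw",np.degrees(a+p[2]))
E
```

```text
start [[250.2, 201.6], [250.5, 213.0]] 191 [205.0, 203.0, 203.0, 202.0, 202.0, 201.0, 202.0, 199.0, 186.0, 77.0, 77.0, 77.0, 78.0, 84.0, 72.0, 72.0, 72.0, 72.0, 72.0, 72.0, 72.0, 72.0, 72.0, 72.0, 86.0, 100.0, 104.0, 104.0, 86.0, 86.0]
now [[266.5, 187.0], [266.6, 197.7]] 176 [99.0, 99.0, 98.0, 97.0, 99.0, 106.0, 79.0, 75.0, 75.0, 73.0, 70.0, 70.0, 70.0, 70.0, 70.0, 71.0, 70.0, 70.0, 71.0, 71.0, 71.0, 70.0, 70.0, 73.0, 99.0, 105.0, 106.0, 91.0, 83.0, 84.0]
[ 0.49090183 -0.14011362  0.089     ] [-2.64810792 11.4930838   4.84851679] 6.713814123335272 want yaw 9.285723286291043
```

The knob bottom is 1.5–1.8 px from the home prediction both at the start and now, where an 8 mm lift would give about 3 px. The pin is home, so I move to the throttle.

>>> play_rows --targets "-0.1 0.5 0 -0.3;-0.3 1 0 0;-0.25 1 0 0;-0.25 1 0 0;-0.25 1 0 0;-0.25 1 0 0;-0.25 1 0 0;-0.25 1 0 0;-0.25 1 0 0;-0.25 1 0 0"

```text
time: 9.45
position: [0.4971, -0.0921, 0.206]
ee_rot: [-0.001, 0.997, 0.079, -0.001]
contact_force: [0.2, 0.8, 0.7]
gripper_width: 0.0514
finger_force: 0.0
```

>>> play_rows --targets "-0.2 1 0 0;0 0.5 0 0;0 0.4 0 0;0 0 0 0;0 0 0 0"

```text
time: 9.95
position: [0.5009, -0.1385, 0.2072]
ee_rot: [-0.001, 0.997, 0.08, -0.0]
contact_force: [-0.1, -0.7, -0.1]
gripper_width: 0.0515
finger_force: 0.0
```

```bash
python3 - <<'E'
from h import *
from cell import status,cams
p=np.load("st.npy")
c=cams.capture("wrist");cv2.imwrite("pics/w4.png",c["frame"][:,:,::-1])
a=.155;print(proj(c,S(p,[lev(a,0,.112,-.1),lev(a,.110,.112,-.1),lev(.951,.147,.075,-.1),lev(.951,.07,.072,-.1)])).round(1).tolist())
s=status.read_state();g=S(p,lev(a,.085,.089,-.1))[0];print(s["position"],to(s,g),np.degrees(yaw(s)),s["time"])
E
```

```text
[[283.4, 120.4], [283.9, 251.6], [390.1, 229.0], [336.6, 174.5]]
[ 0.50090039 -0.1382838   0.20726079] [-0.40445344  0.01277701  4.73059692] 9.158479094918622 10.0
```

View pics/w4.png

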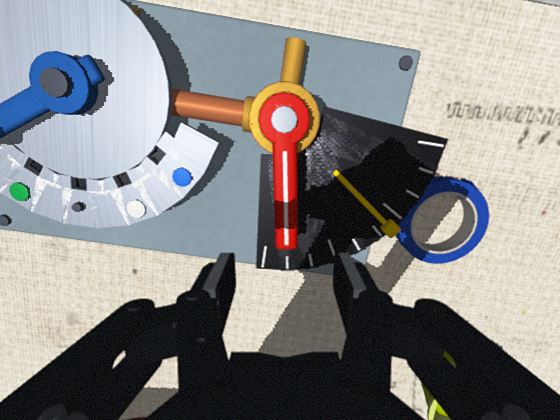

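The wrist view puts the handle from (285,119) to (286,248), the tab block at (391,229) and the strip start at (336,173). All are within 1–3 px of the model, so I descend and grip the handle.

>>> play_rows --targets "-0.4 0.01 0.33 0;0 0 0.8 0;0 0 0.8 0;0 0 0.8 0;0 0 0.8 0;0 0 0.6 0;0 0 0.4 0;0 0 0.2 0;0 0 0 0;0 0 0 0"

```text
time: 11.0
position: [0.4916, -0.1412, 0.09]
ee_rot: [0.0, 0.997, 0.08, 0.001]
contact_force: [-0.5, -0.4, 0.2]
gripper_width: 0.0513
finger_force: 0.0
```

>>> play_rows --targets "0 0 0 0;0 0 0 0;0 0 0 0;0 0 0 0;0 0 0 0" --fingers 1 --squeeze 30

```text
time: 11.5
position: [0.4917, -0.1411, 0.0901]
ee_rot: [0.0, 0.997, 0.08, 0.001]
contact_force: [-0.8, 1.8, 5.7]
gripper_width: 0.0193
finger_force: 30.5
```

```bash
python3 - <<'E'
from h import *
from cell import status
p=np.load("st.npy");s=status.read_state();ax=S(p,[.04,-.1,0])[0]
d=s["position"]-ax;r=np.hypot(*d[:2]);a=(np.arctan2(d[1],d[0])-p[2]-np.pi+np.pi)%(2*np.pi)-np.pi
print(s["position"],r,a,np.degrees(yaw(s)-p[2]),yaw(s)-p[2],s["gripper_width"],s["contact_force"],s["finger_force"])
n=10;st=(.951-a)/n;yw=yaw(s)
for i in(0,n-1):
    D=S(p,lev(a+st*(i+1),r,0,-.1))[0]-S(p,lev(a+st*i,r,0,-.1))[0];y=yw+st*i
    print((D[0]*np.cos(y)+D[1]*np.sin(y))/.025,(D[0]*np.sin(y)-D[1]*np.cos(y))/.025,-np.degrees(st)/8)
E
```

```text
[ 0.49167103 -0.14105093  0.09011973] 0.08439864641739499 0.16743119892664726 8.735703462323581 0.1524667878954149 0.019320383455618102 [-0.78543572  1.82635723  5.6916926 ] 30.503268241882324
0.014311673327729148 0.2640733848303547 -0.5611898157453635
0.014311673327732158 0.26407338483035514 -0.5611898157453635
```

>>> play_rows --targets "0.012 0.269 0 -0.57;0.012 0.269 0 -0.57;0.012 0.269 0 -0.57;0.012 0.269 0 -0.57;0.012 0.269 0 -0.57;0.012 0.269 0 -0.57;0.012 0.269 0 -0.57;0.012 0.269 0 -0.57;0.012 0.269 0 -0.57;0.012 0.269 0 -0.57"

```text
time: 12.5
position: [0.5271, -0.1962, 0.0902]
ee_rot: [-0.0, 0.888, 0.46, 0.001]
contact_force: [1.3, 4.2, 5.6]
gripper_width: 0.0195
finger_force: 29.8
```

>>> play_rows --targets "0 0 0 0;0 0 0 0;0 0 0 0"

```text
time: 12.8
position: [0.5271, -0.1961, 0.0902]
ee_rot: [0.0, 0.889, 0.459, 0.001]
contact_force: [2.0, 2.6, 5.4]
gripper_width: 0.0192
finger_force: 30.2
```

```bash
python3 - <<'E'
from h import *
from cell import status,cams
p=np.load("st.npy");s=status.read_state();ax=S(p,[.04,-.1,0])[0]
d=s["position"]-ax;r=np.hypot(*d[:2]);a=(np.arctan2(d[1],d[0])-p[2]-np.pi+np.pi)%(2*np.pi)-np.pi
print(s["position"],r,a,yaw(s)-p[2],s["gripper_width"],s["contact_force"],s["finger_force"],s["time"])
E
```

```text
[ 0.52710876 -0.19614607  0.09015123] 0.08448713059585486 0.9640997008515084 0.9460796258468398 0.019174384670849157 [2.00629982 2.60670433 5.38178541] 30.230851471424103 12.8
```

Release, rise and compare the handle with the tab from above.

>>> play_rows --targets "0 0 0 0;0 0 0 0;0 0 0 0;0 0 -0.1 0;0 0 -0.4 0;0 0 -0.8 0;0 0 -1 0;0 0 -1 0;0 0 -1 0;0 0 -1 0" --fingers -0.2

```text
time: 13.8
position: [0.5261, -0.1967, 0.2238]
ee_rot: [0.0, 0.888, 0.459, 0.0]
contact_force: [-0.0, -0.0, 0.2]
gripper_width: 0.0511
finger_force: 0.0
```

>>> play_rows --targets "-1 0 0 0;-1 0 0 0;0 0 0 0;0 0 0 0"

```text
time: 14.2
position: [0.4972, -0.2376, 0.2224]
ee_rot: [0.0, 0.888, 0.459, 0.0]
contact_force: [-0.1, 0.1, -0.1]
gripper_width: 0.0512
finger_force: 0.0
```

```bash
python3 - <<'E'
from h import *
from cell import status,cams
p=np.load("st.npy")
c=cams.capture("wrist");f=c["frame"]
cv2.imwrite("pics/w5.png",f[:,:,::-1])
ax=S(p,[.04,-.1,0])[0]
h=cv2.cvtColor(f,cv2.COLOR_RGB2HSV);H,Sa,V=[h[...,i].astype(int) for i in range(3)]
def ang(m,z,lo,hi):
    v,u=np.nonzero(m);w=ray(c,np.c_[u,v],z)-ax;r=np.hypot(w[:,0],w[:,1]);t=(np.arctan2(w[:,1],w[:,0])-p[2]-np.pi+np.pi)%(2*np.pi)-np.pi
    k=(r>lo)&(r<hi)&(t>-.2)&(t<1.7);x=w[k,:2]
    vx,vy,x0,y0=cv2.fitLine(x.astype(np.float32),cv2.DIST_HUBER,0,.01,.01)[:,0]
    b=np.arctan2(vy,vx)-p[2];print(k.sum(),"bearing",np.median(t[k]),"line dir",b%np.pi)
ang(((H<8)|(H>172))&(Sa>150)&(V>60),.112,.04,.106)
ang((H>18)&(H<32)&(Sa>150)&(V>70),.073,.115,.150)
print(proj(c,S(p,[lev(.951,.03,.112,-.1),lev(.951,.110,.112,-.1),lev(.951,.147,.075,-.1)])).round(1).tolist())
s=status.read_state();print(s["position"],s["time"],s["contact_force"])
E
```

```text
1569 bearing 0.9914193511076448 line dir 0.8969976144826206
263 bearing 0.952185809408558 line dir 0.9588948923146519
[[282.0, 79.4], [282.7, 179.7], [283.0, 208.6]]
[ 0.49735897 -0.2371713   0.22222583] 14.25 [ 0.2377121   0.49928264 -0.25496808]
```

View pics/w5.png

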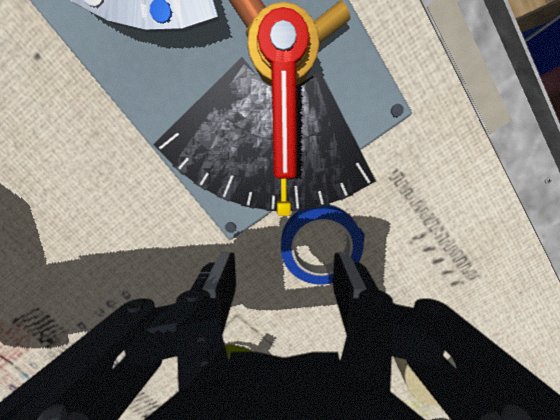

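The handle runs from (284,35) to (285,178) and the tab block is at (284,209), so they nearly coincide. I'll quantify it with the white line and handle edges.

```bash
python3 - <<'E'
from h import *
f=cv2.imread("pics/w5.png")[:,:,::-1].astype(int);R,G,B=f[...,0],f[...,1],f[...,2]
red=(R>90)&(G<60)&(B<60);wh=(R>150)&(G>140)&(B>140);ye=(R>120)&(G>100)&(B<70)
for v in list(range(75,176,10)):
    u=np.nonzero(red[v,265:305])[0]+265;w=np.nonzero(wh[v,272:298])[0]+272
    print(v,(u.min()+u.max())/2 if len(u) else 0,len(u),w.mean() if len(w) else 0)
for v in range(180,218,4):
    u=np.nonzero(ye[v,265:305])[0]+265;print(v,u.mean() if len(u) else 0,len(u))
E
```

```text
75 283.5 18 283.5
85 283.0 19 283.5
95 284.0 17 283.5
105 283.5 18 283.5
115 284.0 18 284.0
125 284.0 18 284.0
135 284.0 18 284.0
145 284.0 18 284.5
155 284.0 17 284.5
165 284.0 17 284.5
175 284.5 22 0
180 283.0 5
184 283.0 5
188 283.0 5
192 283.0 5
196 283.0 5
200 283.0 5
204 283.5 14
208 283.5 14
212 283.5 12
216 0 0
```

```bash
python3 -c "
from cell import order;print(order.job_done())"
```

```text
the job is handed in; nothing more can be done
None
```

The job is handed in: the index lever is in the orange-disc hole with the pin home, then the throttle was opened to within about 0.01 rad of the yellow tab and released, with the jar and tape left untouched.

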